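# Mark the base plates in the lab press

## Task

Take every white base plate out of the grey storage rack and stand it fully home in a slot of the marking press. When they are all in, let go of them, push the press's sprung lever down to its stop and let it come all the way back up; then move every plate from the press to the wooden delivery tray, each upright and fully home in a slot, leaving the mug and the jars where they are.

Things in the scene. Friction and masses are not known exactly. Their poses are not given: they have to be found in the camera images.
- plateA: one of up to four identical white model base plates, 8 mm thick (its x), 70 mm wide (its y), 80 mm tall (its z), 80 g; origin at the centre of its lower edge. Starts upright in a slot of the rack. Absent in some starts (then None)
- plateB: one of up to four identical white model base plates, 8 mm thick (its x), 70 mm wide (its y), 80 mm tall (its z), 80 g; origin at the centre of its lower edge. Starts upright in a slot of the rack. Absent in some starts (then None)
- plateC: one of up to four identical white model base plates, 8 mm thick (its x), 70 mm wide (its y), 80 mm tall (its z), 80 g; origin at the centre of its lower edge. Starts upright in a slot of the rack. Absent in some starts (then None)
- plateD: one of up to four identical white model base plates, 8 mm thick (its x), 70 mm wide (its y), 80 mm tall (its z), 80 g; origin at the centre of its lower edge. Starts upright in a slot of the rack. Absent in some starts (then None)
- rack: fixed grey plastic storage rack, 210 x 90 mm, 50 mm tall, with four slots along its y, 12 mm wide, 90 long, open-ended, 35 deep, mouths rounded 4 mm, at x = -75, -25, 25 and 75 mm; slot floors 15 mm above its origin, which is the centre of its underside. z up
- tray: loose wooden tray, 210 x 90 mm (242 over its end grips), 47 tall, 0.9 kg; four slots along its y, 12 mm wide, 90 long, open-ended, 35 deep, mouths rounded 4 mm, at x = -75, -25, 25 and 75 mm; slot floors 12 mm above its origin, which is the centre of its underside. z up. Empty at the start. Rack and tray stand either side of the press, either way round
- press: fixed bench marking press: a metal bed nearer the robot, a blue housing (115 mm tall, x = 108 to 178 mm) behind; in the bed four slots along its y, 12 mm wide, 90 long, open-ended, 35 deep, mouths rounded 4 mm, at x = -75, -25, 25 and 75 mm; slot floors 30 mm above its origin, which is the underside below the middle of the bed. z up. Its lever is at its side, at y = -84 mm
- lever_handle (a point): centre of the lever's round black cross-handle, 24 mm in diameter and 56 mm long, its axis along the press's y. The handle is on a 150 mm arm hinged at x = 135, y = -84, z = 85 mm in the press frame, points towards the robot (the press's -x) and rises 30 degrees above level at rest; the handle's centre is at y = -104 mm in the press frame
- lever_arm (a joint): angle of the press lever (rad): 0 at rest (arm 30 degrees above level), grows as the handle is pushed down, stop at 0.65 (arm about 7 degrees below level). A spring resists, about 3 N at the handle at rest and 7 N at the stop, and returns it to 0 when let go
- mug: yellow mug, 90 mm wide, 75 mm tall, a bystander; origin at the centre of its underside
- jar1: small powder jar, 44 mm wide, 45 mm tall, a bystander; origin at the centre of its underside
- jar2: larger powder jar, 56 mm wide, 55 mm tall, a bystander; origin at the centre of its underside
Mind the look-alikes: they are no part of the job. What is shaped like the plateD but orange is not meant.

How it is judged:
By the outcome, as a careful person would: the job done as asked, in the order asked, and still so for the second after the job is handed in, with the robot touching nothing.
Of plateA, plateB, plateC, plateD only 3 to 4 are there at a start; the rules pass over those that are not, and their reading is None.
At some moment in a run one of tray may be knocked a few centimetres aside while the robot is not near it.
It also fails if it takes over 210 s, if anything falls off the work surface, if the arm or the gripper's body presses on something with over 40 N, if the wrist force passes 120 N, or if a joint passes its speed limit or range.

## Robot

A 6-joint arm with a two-finger parallel gripper is mounted at the origin on the work surface. World frame = base frame: x ahead of the robot, y to its left, z up, the work surface at z = 0. Lengths are in mm, angles in rad, forces in N, time in s.
With the tool pointing down it reaches from about 200 to 875 mm from the base axis. Payload 3.4 kg.
Tool frame: the origin (TCP) lies at the very end of the fingers, on their centre line; the grasp point (between the pads) lies 19 mm behind it (manip.grasp_offset is the distance from the TCP to the grasp point, in mm); z points along the fingers, y is the line along which they close (so a half turn about z gives the same grasp; the last joint's range is limited). The gripper opens to 94 mm and grips with 3 to 60 N. Pads are 16 mm wide; open, the fingers measure 119 mm over their backs; the gripper's body (75 mm by 177 mm) begins 78 mm behind the grasp point.
Start: joints at [-1.46, 0.276, 1.505, -0, 1.361, -0.121], TCP at [132.091, -559.658, 205.493] pointing down, gripper open.
Joint ranges: [-2.89, 2.89], [-0.75, 2.08], [0.22, 2.7], [-1.18, 4.32], [0.11, 2.71], [-2.7, 2.7]. Speed limits (rad/s): [2.57, 2.57, 3.14, 3.14, 3.14, 3.14].

## Interface

Orientations are given as a rotation vector (axis times angle).
In Python, from plant import status, imaging, hand_in, manip gives the robot as it stands.
- The arm moves only by the tool apply_moves, never from a script. Its argument "motion" is a list that holds one entry, the list of rows, each a list of 7 numbers: the shift along the tool's x, y, z in mm, then the turn, a rotation vector about the tool's x, y, z in rad, then the opening, from -1 (shut) to 1 (fully open). A call has 1 to 10 rows; each row shifts and turns the commanded pose from where the row before left it, along the tool's axes as they then stand; what a row does not reach is not made up. A row lasts 1/10 s, in which the tool goes at most 50 mm and 8.59 degrees, less where a joint would pass 70% of its speed; a pose out of reach is approached as far as the arm can. A call with a gripper value outside its range is refused whole. The fingers move at their own pace and stop on an object; "newtons" is the grip in N (left out, the last holds). Time passes only in rows, so rows that do not move let the fingers close. It gives the time, the measured TCP pose, the force, the opening and the grip force at its end, in the units of the state.
- status.get_state(): the state, without advancing time (a new reading comes with each control period).
- imaging.camera(name): name is "side" or "top"; returns the picture (420x560x3 uint8, red, green, blue); there is no depth.
- imaging.camera_params(name): a dict with "vfov" (degrees; the focal length in pixels is half the picture's height over the tangent of half this angle, whatever the lens; pixels are square), "cx", "cy" (the principal point, pixels), "eye" and "rotation" of the camera in the world. Camera axes: x right, y up, looking along -z (the intrinsics and any distortion apply to the point x, -y, -z); pixel columns grow to the right and rows downward; lengths in mm; the calibration is good to about 2 mm. A picture is of the moment at which its call begins. camera_params takes no time and is no camera call.
- hand_in(): hands the job in; it is judged then, once.
The state is a dict: "clock": time; "joints": joint angles; "qd": joint speeds; "joint_efforts": joint torques, N m; "eef_pos": TCP position; "eef_rot": TCP orientation; "wrist_force": force on the tool from outside, world axes, zero at the start; "moment": the same for the moment, N m; "gripper_width": finger opening in mm; "grasp_force": force on a finger pad.
Only numpy, scipy, OpenCV 4.12 (cv2) and the standard library are available. Lean on these libraries where they do the work, as an engineer would, in place of code of your own. Each camera call takes 0.05 s, during which the arm holds its last target. There are 200 camera calls.

## Working session

There is one attempt and no reset: what is moved stays moved. The work goes in short steps, Python scripts to look and compute and a tool call to move; the robot and the scene stay as the last step left them, time stands still between calls to the robot, and variables do not carry over. Pictures are saved under pics/ and viewed, at most 14 in all, crops included, and the job is handed in when it is done.

Besides the shell and the picture viewer there is one more tool, called after "Call:" as name(argument=value, ...) on one line, values as JSON. apply_moves: Moves the arm, as the interface text tells. Its arguments: {"type":"object","properties":{"motion":{"type":"array","items":{"type":"array","items":{"type":"array","items":{"type":"number"}}}},"newtons":{"type":"number"}},"required":["motion"]}

```bash
ls; mkdir -p pics
python3 - <<'E'
from plant import status, imaging, manip
import cv2
print(status.get_state())
for n in("side","top"):
    print(n,imaging.camera_params(n)); cv2.imwrite(f"pics/{n}0.png",imaging.camera(n)[:,:,::-1])
print([a for a in dir(manip) if a[0]!='_'])
E
```

```text
pics
{'clock': 0.0, 'joints': array([-1.46002143e+00,  2.76580330e-01,  1.50613633e+00, -2.48745824e-05,
        1.36073698e+00, -1.21001802e-01]), 'qd': array([-0.00150514, -0.00106574,  0.00088996,  0.00011098,  0.0005254 ,
       -0.00080285]), 'joint_efforts': array([ 1.13372400e-03, -4.04593778e+01, -2.37228924e+01,  7.00930646e-02,
        3.44419980e-02, -1.55501971e-04]), 'eef_pos': array([ 131.99986024, -559.03339838,  204.6118727 ]), 'eef_rot': array([-3.11867073e+00, -3.63052537e-01,  2.32443910e-05]), 'wrist_force': array([-0.37573073, -0.00301909, -0.53207026]), 'moment': array([0.04436592, 0.02358233, 0.03155629]), 'grasp_force': 0.0, 'gripper_width': 93.51993408527105}
side {'vfov': 47.20790733954392, 'cx': 273.55248596555396, 'cy': 205.75777464638023, 'eye': array([288.4723594 , 839.78836393, 989.11632291]), 'rotation': array([ 0.18908221, -1.11557698, -2.61112952])}
top {'vfov': 52.72445706457984, 'cx': 282.1853297490102, 'cy': 214.00056054460853, 'eye': array([ 414.70226142,  -13.47427042, 1067.35397274]), 'rotation': array([ 0.150677  , -0.13635357, -1.55592436])}
['Unreachable', 'grasp_offset']
```

View pics/top0.png

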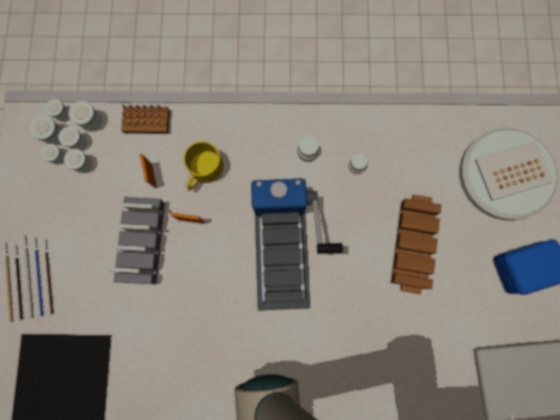

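View pics/side0.png

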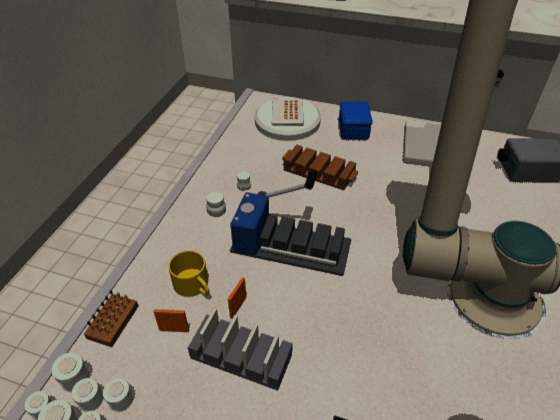

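Top: the rack (grey) is around (138,240), the press around (282,245), its lever handle at (330,248), and the tray around (416,245). The orange look-alikes are at (148,170) and (187,217). Side: the rack is around (240,350) with white plates standing in it. I'll enlarge the crops.

```bash
cat > h.py <<'E'
import numpy as np, cv2
from scipy.spatial.transform import Rotation as R
from plant import imaging,status
class Cam:
    def __init__(s,n):
        p=imaging.camera_params(n); s.f=210/np.tan(np.radians(p['vfov'])/2); s.c=np.array([p['cx'],p['cy']]); s.e=p['eye']; s.R=R.from_rotvec(p['rotation']).as_matrix()
    def ray(s,uv):
        d=(np.asarray(uv,float)-s.c)/s.f; return s.R@np.array([d[0],-d[1],-1])
    def plane(s,uv,z):
        d=s.ray(uv); return s.e+d*(z-s.e[2])/d[2]
    def proj(s,P):
        q=(np.asarray(P,float)-s.e)@s.R; q=np.atleast_2d(q); return np.c_[-q[:,0]/q[:,2],q[:,1]/q[:,2]]*s.f+s.c
T,S=Cam('top'),Cam('side')
def tri(a,b):
    d1,d2=T.ray(a),S.ray(b); A=np.c_[d1,-d2]; k=np.linalg.lstsq(A,S.e-T.e,rcond=None)[0]
    p,q=T.e+k[0]*d1,S.e+k[1]*d2; return (p+q)/2,np.linalg.norm(p-q)
E
python3 - <<'E'
import cv2,numpy as np
t=cv2.imread('pics/top0.png');s=cv2.imread('pics/side0.png')
c=lambda im,x,y,w,h,k:cv2.resize(im[y:y+h,x:x+w],None,fx=k,fy=k,interpolation=cv2.INTER_CUBIC)
a=c(t,90,140,100,150,4);b=c(s,175,300,130,100,3)
o=np.zeros((600,800,3),np.uint8);o[:600,:400]=a;o[:300,400:790]=b;o[300:600,400:790]=c(s,225,185,130,100,3);cv2.imwrite('pics/c1.png',o)
o=np.zeros((600,800,3),np.uint8);o[:600,:400]=c(t,240,165,100,150,4);o[:480,400:]=c(t,370,180,100,120,4);cv2.imwrite('pics/c2.png',o)
E
```

```text
(no output)
```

View pics/c1.png

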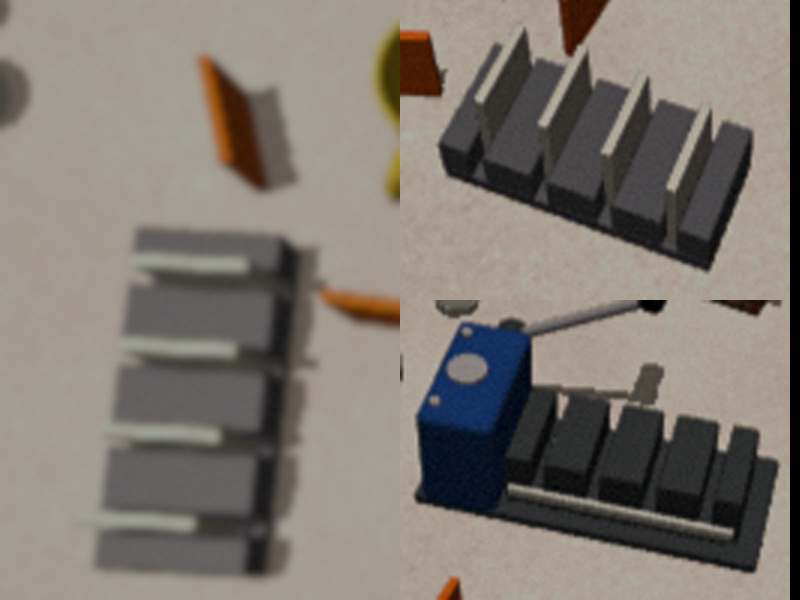

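View pics/c2.png

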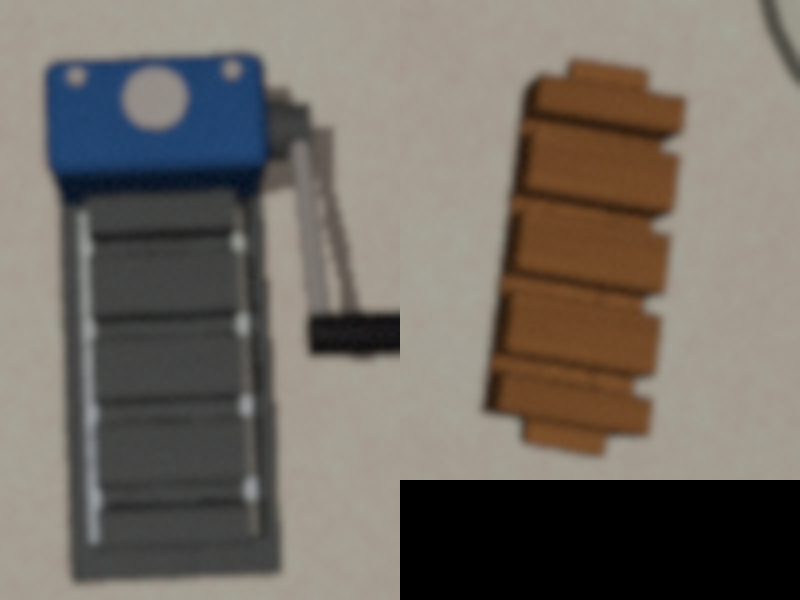

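Both crops show four white plates standing in all four rack slots, which makes them plateA to plateD. Their left tops in the top view are at about (124,206), (120,227), (116,248) and (109,270). The two orange ones at (148,170) and (187,217) lie outside the rack and are the wrong colour, so they aren't meant. The press slots and the tray are empty. Next I'll measure.

```bash
cat > m.py <<'E'
from h import *
t=cv2.imread('pics/top0.png');s=cv2.imread('pics/side0.png')
def white(im,box,thr,k=8):
    x,y,w,h=box; c=cv2.resize(im[y:y+h,x:x+w],None,fx=k,fy=k,interpolation=cv2.INTER_CUBIC)
    g=c.min(2); m=(g>thr).astype(np.uint8)
    cs,_=cv2.findContours(m,cv2.RETR_EXTERNAL,cv2.CHAIN_APPROX_NONE)
    return [((q[:,0]+.5)/k-.5+[x,y]) for q in cs if cv2.contourArea(q)>15*k*k]
E
python3 - <<'E'
from m import *
g=t.min(2)
print(g[258:276,108:145]);
E
```

```text
[[147 148 147 147 147 147 145 134 115 100  97  96  95  95  94  95  96  96
   96  96  96  95  97  96  97  96  96  97  95  96  96  96  98  97  97  97
   98]
 [147 147 146 146 146 147 144 132 113  98  97  96  97  95  96  95  96  96
   96  95  96  95  97  96  96  97  96  96  96  97  97  97  98  97  98  97
   96]
 [147 149 146 146 144 146 143 131 110  98  95  96  95  96  97  97  97  96
   96  96  95  96  96  97  97  97  97  96  97  96  97  98  97  97  96  98
   97]
 [148 149 146 145 144 145 141 128 108  98  93  94  97  96  96  96  95  97
   95  96  97  97  96  97  97  98  96  96  97  95  96  97  97  98  97  97
   97]
 [148 148 147 145 145 144 140 126 108  98  96  96  96  96  95  97  96  96
   97  96  96  97  97  96  96  96  96  97  97  97  97  97  96  97  97  96
   97]
 [145 146 146 146 145 146 140 126 108  99  96  95  95  96  95  97  97  96
   97  96  97  97  96  96  96  97  97  96  98  98  96  98  96  97  97  97
   98]
 [145 146 147 146 146 145 139 124 105  97  94  95  94  96  97  95  96  96
   97  95  96  96  96  95  96  95  95  97  96  97  97  97  98  97  97  99
   98]
 [146 145 147 1
[... 990 characters left out ...]
 128 129 130 131 132 133 136 140 143 145 143 134 110  74  53  50  48  48
   48]
 [142 142 142 142 140 133 123 113 110 106 101  98  93  91  90  92  92  94
   94  95  97 101 102 106 110 116 122 124 123 114  93  69  54  53  51  49
   49]
 [144 144 144 143 142 133 117 101  94  91  88  86  81  78  78  76  76  77
   74  77  77  80  81  83  86  89  92  95  92  88  76  66  59  61  58  56
   55]
 [143 143 145 145 141 132 114  98  93  93  93  89  89  87  87  86  85  86
   85  85  87  87  86  85  86  86  84  85  84  83  79  76  74  73  72  72
   70]
 [143 143 145 145 143 132 111  99  94  95  95  94  94  95  94  94  94  94
   94  95  94  94  95  93  93  93  93  93  91  90  90  88  87  87  88  87
   87]]
```

Run:
```python
import cv2,numpy as np
s=cv2.imread('pics/side0.png');t=cv2.imread('pics/top0.png')
c=lambda im,x,y,w,h,k:cv2.resize(im[y:y+h,x:x+w],None,fx=k,fy=k,interpolation=cv2.INTER_CUBIC)
cv2.imwrite('pics/c3.png',c(s,185,300,114,86,7))
o=np.zeros((600,800,3),np.uint8);o[:350]=c(s,230,190,133,60,6)[:350,:798].repeat(1,0) if False else 0
a=c(s,230,187,133,85,6);o[:510,:798]=a;cv2.imwrite('pics/c4.png',o)
o=c(s,275,140,90,55,8);cv2.imwrite('pics/c5.png',o)
```

```text
(no output)
```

View pics/c3.png

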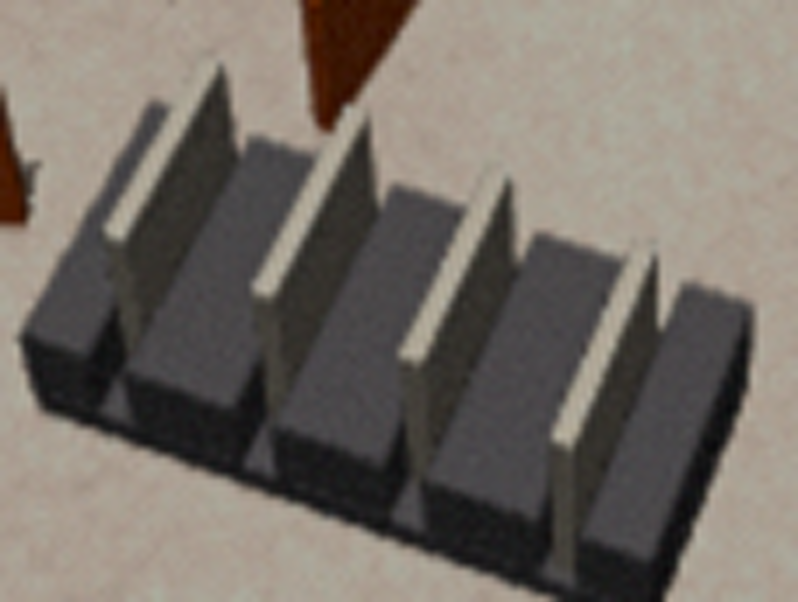

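View pics/c4.png

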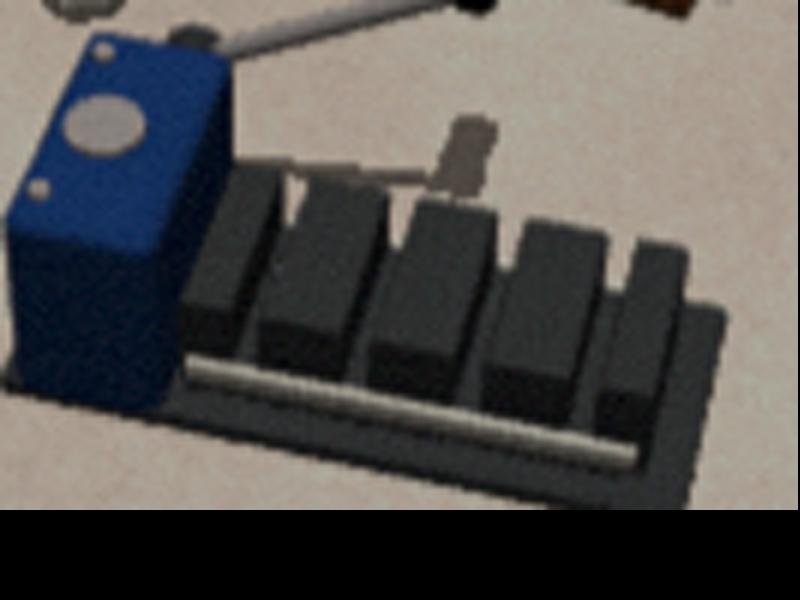

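View pics/c5.png

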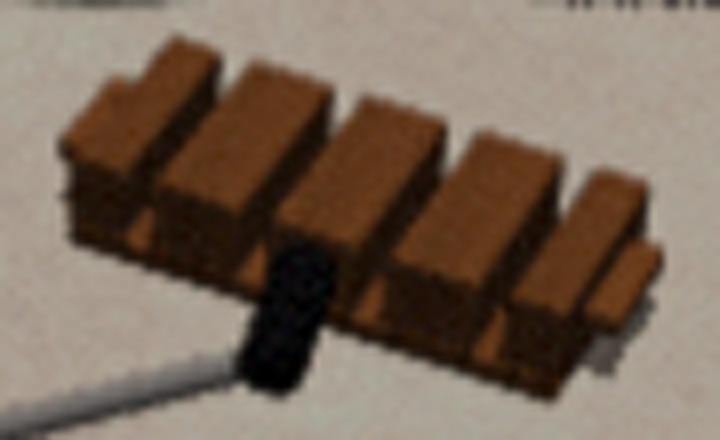

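```bash
cat > m2.py <<'E'
from h import *
sc=lambda p,k,x,y:(np.array(p,float)+.5)/k-.5+[x,y]
# plates: top image left/right ends of upper edge, side near/far ends
tp=[((135,263),(248,266)),((122,345),(238,351)),((105,431),(220,437)),((76,520),(195,524))]
sp=[((117,235),(219,67)),((266,292),(361,110)),((413,357),(505,178)),((564,441),(650,250))]
if __name__=='__main__':
    np.set_printoptions(precision=1,suppress=True)
    for a,b in zip(tp,sp):
        for i in(0,1):
            p,e=tri(sc(a[i],4,90,140),sc(b[i],7,185,300)); print(p,round(e,1),end=' ')
            print('top@95',T.plane(sc(a[i],4,90,140),95)[:2],'side@95',S.plane(sc(b[i],7,185,300),95)[:2])
    def show(n,z,ct,cs):
        print(n)
        for (a,b) in zip(ct,cs):
            p,e=tri(a,b); print(p,round(e,1),'top@z',T.plane(a,z)[:2],'side@z',S.plane(b,z)[:2])
    # rack block top corners: +x+y, +x-y, -x+y, -x-y
    show('rack',50,[sc(p,4,90,140) for p in((135,228),(283,237),(97,568),(250,572))],[sc(p,7,185,300) for p in((25,335),(155,103),(640,555),(750,305))])
    show('press',65,[sc(p,4,240,165) for p in((97,540),(252,535))],[sc(p,6,230,187) for p in((655,395),(687,247))])
    show('tray',47,[sc(p,4,370,180) for p in((540,80),(684,97),(494,402),(648,434))]if 0 else [sc((p[0]-400,p[1]),4,370,180) for p in((540,80),(684,97),(494,400),(648,434))],[sc(p,8,275,140) for p in((75,160),(180,38),(570,310),(648,185))])
    a=sc((355,333),4,240,165);
    print('handle',tri(T.c*0+[330,248.2],sc((290,315),8,275,140)))
    print('housing top',[T.plane(sc(p,4,240,165),115)[:2] for p in((48,62),(262,55),(50,168),(265,165))])
E
python3 m2.py
```

```text
[612.  370.2  94.2] 0.1 top@95 [611.8 369.8] side@95 [611.7 370.6]
[609.5 303.8  91.7] 3.5 top@95 [610.6 303.2] side@95 [606.5 305.8]
[562.5 373.7  94.2] 1.3 top@95 [563.  373.6] side@95 [561.5 374.1]
[559.4 305.8  93.9] 1.7 top@95 [560.1 305.6] side@95 [558.3 306.4]
[512.7 379.7  94.1] 0.2 top@95 [512.7 379.3] side@95 [512.4 380.2]
[509.2 313.4  92. ] 2.0 top@95 [509.9 312.6] side@95 [507.5 315.1]
[461.6 391.5  95.5] 0.0 top@95 [461.6 391.8] side@95 [461.7 391.3]
[459.1 323.8  93.2] 2.2 top@95 [460.1 323.4] side@95 [457.6 324.7]
rack
[641.3 388.5  51.1] 2.8 top@z [642.9 389.3] side@z [640.2 388. ]
[637.8 297.6  48.8] 1.0 top@z [638.1 297.4] side@z [636.8 298.3]
[436.4 395.7  50.1] 1.7 top@z [435.6 395.6] side@z [437.3 395.7]
[432.8 305.2  45.9] 3.1 top@z [434.2 304.2] side@z [430.6 307.3]
press
[394.   36.4  66.9] 7.8 top@z [397.8  37. ] side@z [390.3  34.2]
[398.9 -53.2  65.9] 5.5 top@z [401.6 -52.8] side@z [396.3 -54.5]
tray
[ 642.6 -303.6   47.4] 0.8 top@z [ 642.3 -303.7] side@z [ 643.2 -304.1]
[ 628.8 -390.6   49.8] 5.9 top@z [ 632.4 -391.3] side@z [ 626.8 -394.1]
[ 442.3 -267.5   53.3] 10.0 top@z [ 447.4 -268.4] side@z [ 438.3 -275.6]
[ 427.1 -358.7   47.1] 3.0 top@z [ 428.5 -358.5] side@z [ 425.6 -359.1]
handle (array([ 508. , -107.4,  162.5]), np.float64(1.5782252120626052))
housing top [array([670.2,  68. ]), array([675.5, -56.1]), array([607.5,  65.4]), array([610.4, -57.9])]
```

c3–c5 show the plates' upper edges clearly, along with the press bed blocks and the empty tray. Triangulated heights come out at 94, 50, 66, 47–50 and 162 mm, which agrees with the text (95, 50, 65, 47, 160). Next are the press axis and the first move.

```bash
cat >> h.py <<'E'
def go(x,y,z,yaw):
    """tool shift/turn from present pose to TCP x,y,z with tool y along world angle yaw+pi/2... closing line = object's x at yaw"""
    st=status.get_state(); r=R.from_rotvec(st['eef_rot'])
    X=np.array([np.sin(yaw),-np.cos(yaw),0]);Y=-np.array([np.cos(yaw),np.sin(yaw),0])
    X,Y=-np.array([np.sin(yaw),-np.cos(yaw),0]),np.array([np.cos(yaw),np.sin(yaw),0])
    best=None
    for sg in(1,-1):
        M=np.c_[sg*X,sg*Y,np.cross(X,Y)]; d=(r.inv()*R.from_matrix(M)).as_rotvec()
        if best is None or np.linalg.norm(d)<np.linalg.norm(best): best=d
    print('shift',np.round(r.inv().apply(np.array([x,y,z])-st['eef_pos']),1),'turn',np.round(best,3),'tcp',np.round(st['eef_pos'],1),'j6',st['joints'][5].round(2))
E
python3 - <<'E'
from m2 import *
for b,(u,v) in {2:((165,279),(327,256)),3:((170,365),(435,276)),4:((174,448),(547,300))}.items():
    a,c=sc(u,4,240,165),sc(v,6,230,187); p,e=tri(a,c); print(b,p.round(1),round(e,1),T.plane(a,65)[:2].round(1),S.plane(c,65)[:2].round(1))
go(561,339,200,-.037)
E
```

```text
2 [548.7  -1.   63. ] 4.6 [550.8  -0.7] [545.8   0.7]
3 [498.7  -4.4  63. ] 2.1 [499.6  -4.2] [497.2  -2.6]
4 [449.5  -7.3  61.3] 3.5 [451.1  -7.1] [447.1  -4.2]
shift [ 623.8 -775.6    6. ] turn [-1.000e-03 -1.000e-03 -1.302e+00] tcp [ 132.  -559.1  204.7] j6 -0.12
```

Run:
```python
from m2 import *
t=cv2.imread('pics/top0.png').astype(float).sum(2)
# dark slot line rows per column at 3 slots
for lo,hi in((220,228),(241,249),(262,270),(283,292)):
    P=[]
    for c in range(266,298):
        w=t[lo:hi,c]; w=np.maximum(w.max()-w-(w.max()-w.min())*.4,0); P.append((c,lo+(w*np.arange(hi-lo)).sum()/w.sum()))
    P=np.array(P); k=np.polyfit(P[:,0],P[:,1],1); q=[T.plane((c,np.polyval(k,c)),50)for c in(266,297)]; d=q[0]-q[1]
    print(np.round(P[::6,1],1),'res',np.std(P[:,1]-np.polyval(k,P[:,0])).round(2),'yaw',np.round(-d[0]/d[1],3),q[0].round(1),q[1].round(1))
for n,a,b,z in(('railL',(83,210),(95,540),35),('railR',(238,240),(251,489),35),('baseL',(65,230),(73,578),10),('baseR',(263,230),(280,570),10)):
    p,q=[T.plane(sc(v,4,240,165),z) for v in(a,b)]; d=p-q; print(n,p.round(1),q.round(1),np.round(d[1]/d[0],3))
```

```text
[224.  223.7 223.3 223.1 222.8 222.3] res 0.17 yaw 0.06 [578.  36.  50.] [582.5 -39.4  50. ]
[244.3 243.9 243.9 243.6 243.2 242.8] res 0.11 yaw 0.055 [528.3  35.1  50. ] [532.4 -39.6  50. ]
[265.1 264.9 264.8 264.8 264.  264.1] res 0.25 yaw 0.051 [478.2  34.2  50. ] [482.  -39.8  50. ]
[286.  289.7 290.5 289.5 290.1 290.1] res 0.85 yaw -0.008 [420.9  33.2  50. ] [420.4 -40.1  50. ]
railL [597.4  50.9  35. ] [397.3  39.7  35. ] 0.056
railR [579.5 -45.   35. ] [428.3 -53.4  35. ] 0.055
baseL [588.8  63.6  10. ] [374.  54.  10.] 0.045
baseR [590.  -61.6  10. ] [380.2 -72.1  10. ] 0.05
```

Call:
apply_moves(motion=[[[0,0,-10,0,0,-0.14,-0.3],[30,-45,-10,0,0,-0.14,-0.3],[30,-40,0,0,0,-0.14,-0.3],[30,-40,0,0,0,-0.14,-0.3],[30,-40,0,0,0,-0.14,-0.3],[30,-40,0,0,0,-0.14,-0.3],[30,-40,0,0,0,-0.14,-0.3],[30,-40,0,0,0,-0.14,-0.3],[30,-40,0,0,0,-0.14,-0.3],[30,-40,0,0,0,0,-0.3]]], newtons=30)

```text
clock: 1.1
eef_pos: [26.8, -173.9, 225.1]
eef_rot: [2.347, 2.088, -0.002]
wrist_force: [-2.1, -0.8, 0.5]
gripper_width: 32.8
grasp_force: 0.0
```

Run:
```python
from h import *
go(150,250,225,-.037);go(511,345,200,-.037)
print(R.from_rotvec(status.get_state()['eef_rot']).as_matrix().round(3),status.get_state()['joints'])
```

```text
shift [ 4.353e+02  7.310e+01 -3.000e-01] turn [-0.001  0.001 -0.079] tcp [  26.8 -173.9  225.1] j6 -1.71
shift [571.7 420.6  24.3] turn [-0.001  0.001 -0.079] tcp [  26.8 -173.9  225.1] j6 -1.71
[[ 0.116  0.993 -0.001]
 [ 0.993 -0.116 -0.001]
 [-0.001 -0.001 -1.   ]] [-1.82181874e+00 -4.12658443e-01  2.07387315e+00 -5.24021409e-04
  1.47938021e+00 -1.70527608e+00]
```

Call:
apply_moves(motion=[[[0,40,0,0,0,-0.08,-0.3],[0,45,0,0,0,0,-0.3],[0,45,0,0,0,0,-0.3],[20,45,0,0,0,0,-0.3],[20,45,0,0,0,0,-0.3],[25,42,0,0,0,0,-0.3],[40,30,0,0,0,0,-0.3],[40,30,0,0,0,0,-0.3],[40,30,0,0,0,0,-0.3],[40,30,0,0,0,0,-0.3]]])

```text
clock: 2.1
eef_pos: [381.4, 18.5, 225.7]
eef_rot: [2.287, 2.154, -0.0]
wrist_force: [2.0, -0.8, 1.0]
gripper_width: 32.8
grasp_force: 0.0
```

Run:
```python
from h import *
go(511,346,160,-.037)
```

```text
shift [334.7 109.8  65.5] turn [ 0.     0.001 -0.023] tcp [381.4  18.5 225.7] j6 -0.07
```

Call:
apply_moves(motion=[[[45,15,0,0,0,-0.023,-0.3],[45,15,0,0,0,0,-0.3],[45,15,0,0,0,0,-0.3],[45,15,10,0,0,0,-0.3],[45,15,10,0,0,0,-0.3],[45,15,15,0,0,0,-0.3],[40,10,15,0,0,0,-0.3],[25,10,15,0,0,0,-0.3],[0,0,0,0,0,0,-0.3],[0,0,0,0,0,0,-0.3]]])

```text
clock: 3.1
eef_pos: [503.7, 346.1, 159.8]
eef_rot: [-2.262, -2.18, 0.005]
wrist_force: [0.0, -1.0, 0.7]
gripper_width: 32.8
grasp_force: 0.0
```

Run:
```python
from h import *
go(511,346,60,-.037)
```

```text
shift [ 0.4  7.5 99.7] turn [-0.002  0.002 -0.   ] tcp [503.7 346.1 159.8] j6 0.53
```

Call:
apply_moves(motion=[[[0,7,0,0,0,0,-0.3],[0,0.5,30,0,0,0,-0.3],[0,0,35,0,0,0,-0.3],[0,0,35,0,0,0,-0.3],[0,0,0,0,0,0,-0.3],[0,0,0,0,0,0,-1],[0,0,0,0,0,0,-1],[0,0,0,0,0,0,-1],[0,0,0,0,0,0,-1],[0,0,0,0,0,0,-1]]])

```text
clock: 4.1
eef_pos: [513.1, 346.7, 62.8]
eef_rot: [2.262, 2.178, 0.005]
wrist_force: [-0.2, -1.8, 6.2]
gripper_width: 7.9
grasp_force: 30.0
```

Run:
```python
from h import *
go(525,0,180,.054)
```

```text
shift [-345.8   25.5 -117.6] turn [ 0.003 -0.001 -0.092] tcp [513.1 346.7  62.8] j6 0.52
```

Call:
apply_moves(motion=[[[0,0,-40,0,0,0,-1],[0,0,-40,0,0,0,-1],[0,0,-37,0,0,0,-1],[-45,2,0,0,0,0,-1],[-45,4,0,0,0,0,-1],[-45,4,0,0,0,0,-1],[-45,4,0,0,0,0,-1],[-45,4,0,0,0,0,-1],[-45,4,0,0,0,0,-1],[-45,4,0,0,0,0,-1]]])

```text
clock: 5.1
eef_pos: [525.6, 28.8, 178.1]
eef_rot: [2.263, 2.179, 0.001]
wrist_force: [0.4, 0.3, -1.1]
gripper_width: 7.7
grasp_force: 30.0
```

Run:
```python
from h import *
go(525,-2,120,.054)
```

```text
shift [-30.8   0.5  58.1] turn [ 0.001  0.    -0.092] tcp [525.6  28.8 178.1] j6 -0.04
```

Call:
apply_moves(motion=[[[-31,0.5,0,0,0,-0.092,-1],[0,0,30,0,0,0,-1],[0,0,28,0,0,0,-1],[0,0,0,0,0,0,-1],[0,0,0,0,0,0,-1]]])

```text
clock: 5.6
eef_pos: [525.1, -0.5, 120.1]
eef_rot: [-2.161, -2.28, 0.0]
wrist_force: [0.9, -0.5, -0.5]
gripper_width: 7.7
grasp_force: 30.0
```

Run:
```python
from h import *
go(525,-2,77,.054)
t=imaging.camera('top')[:,:,::-1];s=imaging.camera('side')[:,:,::-1]
c=lambda im,x,y,w,h,k:cv2.resize(im[y:y+h,x:x+w],None,fx=k,fy=k,interpolation=cv2.INTER_CUBIC)
o=np.zeros((600,800,3),np.uint8);o[:,:400]=c(t,240,165,100,150,4);o[:400,400:]=c(s,230,165,100,100,4);cv2.imwrite('pics/d1.png',o)
```

```text
shift [-1.5 -0.2 43.1] turn [-0. -0. -0.] tcp [ 5.251e+02 -5.000e-01  1.201e+02] j6 -0.19
```

View pics/d1.png

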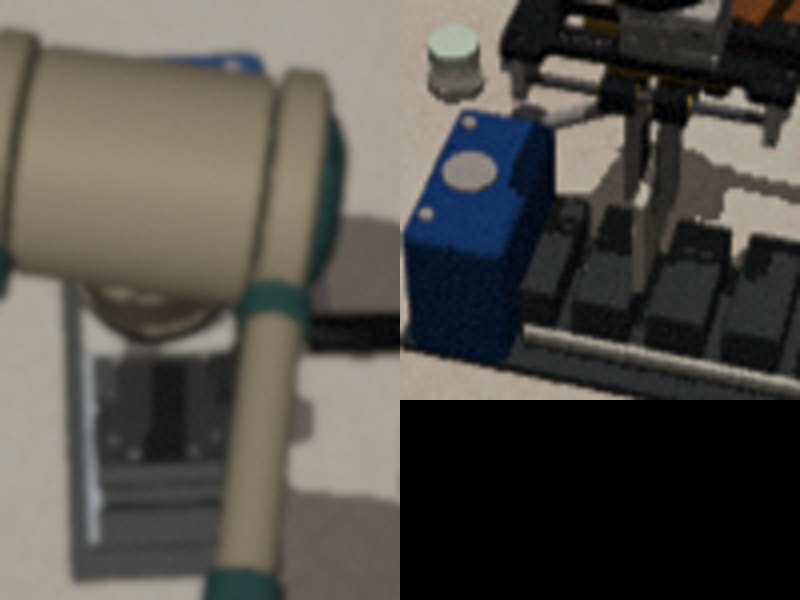

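The plate hangs over the gap between bed blocks 2 and 3 (its lower corner is near px (290,238) in the side view), so I'm lowering it slowly.

Call:
apply_moves(motion=[[[0,0,5,0,0,0,-1],[0,0,5,0,0,0,-1],[0,0,5,0,0,0,-1],[0,0,5,0,0,0,-1],[0,0,0,0,0,0,-1]]])

```text
clock: 6.2
eef_pos: [524.5, -0.5, 98.9]
eef_rot: [-2.16, -2.279, 0.002]
wrist_force: [-0.7, 0.3, -1.5]
gripper_width: 8.3
grasp_force: 30.0
```

Call:
apply_moves(motion=[[[0,-0.5,5,0,0,0,-1],[0,0,5,0,0,0,-1],[0,0,5,0,0,0,-1],[0,0,5,0,0,0,-1],[0,0,2,0,0,0,-1],[0,0,0,0,0,0,-1]]])

```text
clock: 6.8
eef_pos: [524.4, -0.7, 77.9]
eef_rot: [-2.161, -2.28, 0.001]
wrist_force: [-1.0, 0.0, 1.5]
gripper_width: 7.9
grasp_force: 30.0
```

Call:
apply_moves(motion=[[[0,0,2,0,0,0,-1],[0,0,0,0,0,0,-1],[0,0,0,0,0,0,-1]]])

```text
clock: 7.1
eef_pos: [524.4, -0.7, 77.8]
eef_rot: [2.161, 2.28, -0.0]
wrist_force: [-4.0, 0.0, 12.9]
gripper_width: 7.8
grasp_force: 30.0
```

Run:
```python
from h import *
go(524.4,-0.7,180,-.037)
go(561,340,180,-.037)
```

```text
shift [  -0.     0.  -102.2] turn [0.    0.    0.091] tcp [524.4  -0.7  77.8] j6 -0.19
shift [ 338.2   54.9 -102.3] turn [0.    0.    0.091] tcp [524.4  -0.7  77.8] j6 -0.19
```

Call:
apply_moves(motion=[[[0,0,0,0,0,0,-0.3],[0,0,0,0,0,0,-0.3],[0,0,-30,0,0,0,-0.3],[0,0,-40,0,0,0,-0.3],[0,0,-35,0,0,0,-0.3],[40,10,0,0,0,0.091,-0.3],[45,7,0,0,0,0,-0.3],[45,7,0,0,0,0,-0.3],[45,7,0,0,0,0,-0.3],[45,7,0,0,0,0,-0.3]]])

```text
clock: 8.1
eef_pos: [567.4, 220.5, 180.3]
eef_rot: [2.262, 2.179, -0.0]
wrist_force: [0.7, 0.3, -0.2]
gripper_width: 32.6
grasp_force: 0.0
```

Run:
```python
from h import *
go(562,340,62,-.037)
```

```text
shift [119.3  -9.9 118.3] turn [ 0.  0. -0.] tcp [567.4 220.5 180.3] j6 0.29
```

Call:
apply_moves(motion=[[[40,-3,0,0,0,0,-0.3],[40,-4,0,0,0,0,-0.3],[38,-3,0,0,0,0,-0.3],[0,0,35,0,0,0,-0.3],[0,0,40,0,0,0,-0.3],[0,0,43,0,0,0,-0.3],[0,0,0,0,0,0,-1],[0,0,0,0,0,0,-1],[0,0,0,0,0,0,-1],[0,0,0,0,0,0,-1]]])

```text
clock: 9.1
eef_pos: [563.4, 337.7, 65.4]
eef_rot: [2.262, 2.178, 0.007]
wrist_force: [-0.4, -0.0, -0.1]
gripper_width: 7.8
grasp_force: 30.0
```

Run:
```python
from h import *
go(574,1,180,.054)
```

```text
shift [-335.8   23.7 -115.2] turn [ 0.004 -0.002 -0.092] tcp [563.4 337.7  65.4] j6 0.47
```

Call:
apply_moves(motion=[[[0,0,-40,0,0,0,-1],[0,0,-40,0,0,0,-1],[0,0,-38,0,0,0,-1],[-45,2,0,0,0,0,-1],[-45,4,0,0,0,0,-1],[-45,4,0,0,0,0,-1],[-45,3,0,0,0,0,-1],[-45,3,0,0,0,0,-1],[-45,3,0,0,0,0,-1],[-45,3,0,0,0,0,-1]]])

```text
clock: 10.1
eef_pos: [572.4, 19.5, 183.0]
eef_rot: [2.26, 2.177, 0.004]
wrist_force: [-0.1, 0.5, -0.5]
gripper_width: 7.8
grasp_force: 30.0
```

Run:
```python
from h import *
go(574,-1,125,.054)
```

```text
shift [-20.4   2.1  58. ] turn [ 0.004  0.    -0.091] tcp [572.4  19.5 183. ] j6 -0.05
```

Call:
apply_moves(motion=[[[-20,2,0,0.003,0,-0.091,-1],[0,0,30,0,0,0,-1],[0,0,28,0,0,0,-1],[0,0,0,0,0,0,-1],[0,0,5,0,0,0,-1],[0,0,5,0,0,0,-1],[0,0,5,0,0,0,-1],[0,0,5,0,0,0,-1],[0,0,5,0,0,0,-1],[0,0,0,0,0,0,-1]]])

```text
clock: 11.1
eef_pos: [572.3, 1.5, 97.0]
eef_rot: [-2.159, -2.278, 0.005]
wrist_force: [0.3, 0.1, -0.5]
gripper_width: 7.5
grasp_force: 30.0
```

Call:
apply_moves(motion=[[[0,1,5,0,0,0,-1],[0,0,5,0,0,0,-1],[0,0,4,0,0,0,-1],[0,0,2,0,0,0,-1],[0,0,2,0,0,0,-1],[0,0,0,0,0,0,-1],[0,0,0,0,0,0,-1]]])

```text
clock: 11.8
eef_pos: [573.7, 1.3, 80.4]
eef_rot: [-2.16, -2.279, 0.003]
wrist_force: [-1.7, 0.1, 4.5]
gripper_width: 7.8
grasp_force: 30.0
```

Run:
```python
from h import *
s=status.get_state();print(s['wrist_force'],s['moment'],s['joints'])
go(574,1,180,.054)
```

```text
[-1.7487277   0.07021209  4.53075785] [ 0.01351757  0.34282498 -0.03205705] [-1.18619510e-01  3.71400555e-01  1.69347354e+00 -6.01672609e-04
  1.07960018e+00 -1.72032234e-01]
shift [ -0.3   0.  -99.6] turn [-0.003  0.    -0.   ] tcp [573.7   1.3  80.4] j6 -0.17
```

Call:
apply_moves(motion=[[[0,0,0,0,0,0,-0.3],[0,0,0,0,0,0,-0.3],[0,0,-30,0,0,0,-0.3],[0,0,-40,0,0,0,-0.3],[0,0,-35,0,0,0,-0.3],[40,-12,0,0,0,0.091,-0.3],[45,-18,0,0,0,0,-0.3],[45,-18,0,0,0,0,-0.3],[45,-18,0,0,0,0,-0.3],[45,-18,0,0,0,0,-0.3]]])

```text
clock: 12.8
eef_pos: [494.1, 224.9, 184.9]
eef_rot: [-2.262, -2.178, 0.003]
wrist_force: [1.4, -0.6, 0.9]
gripper_width: 33.1
grasp_force: 0.0
```

Run:
```python
from h import *
go(462,357.5,62,-.037)
```

```text
shift [131.3 -36.8 123. ] turn [-0.002 -0.    -0.001] tcp [494.1 224.9 184.9] j6 0.34
```

Call:
apply_moves(motion=[[[43,-12,0,0,0,0,-0.3],[44,-12,0,0,0,0,-0.3],[44,-13,0,0,0,0,-0.3],[0,0,35,0,0,0,-0.3],[0,0,43,0,0,0,-0.3],[0,0,45,0,0,0,-0.3],[0,0,0,0,0,0,-0.3],[0,0,0,0,0,0,-1],[0,0,0,0,0,0,-1],[0,0,0,0,0,0,-1]]])

```text
clock: 13.8
eef_pos: [464.1, 356.4, 64.6]
eef_rot: [-2.262, -2.179, -0.004]
wrist_force: [0.7, -0.6, -0.6]
gripper_width: 12.3
grasp_force: 0.0
```

Run:
```python
from h import *
go(474,-5,180,.054)
```

```text
shift [-360.5   23.6 -116.3] turn [ 0.001 -0.002 -0.092] tcp [464.1 356.4  64.6] j6 0.57
```

Call:
apply_moves(motion=[[[0,0,0,0,0,0,-1],[0,0,0,0,0,0,-1],[0,0,0,0,0,0,-1]]])

```text
clock: 14.1
eef_pos: [463.8, 356.3, 64.3]
eef_rot: [-2.262, -2.179, -0.003]
wrist_force: [0.2, 0.1, 5.8]
gripper_width: 8.1
grasp_force: 30.0
```

Run:
```python
from h import *
go(474,-5,180,.054)
```

```text
shift [-360.4   23.8 -116.4] turn [ 0.001 -0.002 -0.091] tcp [463.8 356.3  64.3] j6 0.57
```

Call:
apply_moves(motion=[[[0,0,-40,0,0,0,-1],[0,0,-40,0,0,0,-1],[0,0,-36,0,0,0,-1],[-45,3,0,0,0,0,-1],[-45,3,0,0,0,0,-1],[-45,3,0,0,0,0,-1],[-45,3,0,0,0,0,-1],[-45,3,0,0,0,0,-1],[-45,3,0,0,0,0,-1],[-45,3,0,0,0,0,-1]]])

```text
clock: 15.1
eef_pos: [471.5, 38.2, 178.6]
eef_rot: [-2.261, -2.179, 0.002]
wrist_force: [1.0, 0.6, 0.2]
gripper_width: 8.0
grasp_force: 30.0
```

Run:
```python
from h import *
go(474,-5,125,.054)
```

```text
shift [-43.1   4.2  53.6] turn [-0.002  0.    -0.091] tcp [471.5  38.2 178.6] j6 -0.03
```

Call:
apply_moves(motion=[[[-22,2,0,0,0,0,-1],[-20,2,0,0,0,-0.091,-1],[0,0,30,0,0,0,-1],[0,0,23,0,0,0,-1],[0,0,0,0,0,0,-1],[0,0,0,0,0,0,-1]]])

```text
clock: 15.7
eef_pos: [474.2, -2.2, 125.5]
eef_rot: [-2.16, -2.279, 0.003]
wrist_force: [-0.0, 0.5, -0.2]
gripper_width: 7.7
grasp_force: 30.0
```

Run:
```python
from h import *
go(474,-5,79.3,.054)
```

```text
shift [-2.8 -0.2 46.2] turn [-0.003 -0.    -0.   ] tcp [474.2  -2.2 125.5] j6 -0.2
```

Call:
apply_moves(motion=[[[-2,0,8,0,0,0,-1],[0,0,8,0,0,0,-1],[0,0,5,0,0,0,-1],[0,0,5,0,0,0,-1],[0,0,5,0,0,0,-1],[0,0,5,0,0,0,-1],[0,0,5,0,0,0,-1],[0,0,4,0,0,0,-1],[0,0,2,0,0,0,-1],[0,0,0,0,0,0,-1]]])

```text
clock: 16.7
eef_pos: [474.0, -4.2, 79.3]
eef_rot: [-2.16, -2.279, 0.003]
wrist_force: [-2.6, 0.9, 9.1]
gripper_width: 8.0
grasp_force: 30.0
```

Call:
apply_moves(motion=[[[0,0,0,0,0,0,-0.3],[0,0,0,0,0,0,-0.3],[0,0,-30,0,0,0,-0.3],[0,0,-40,0,0,0,-0.3],[0,0,-35,0,0,0,-0.3],[40,16,0,0,0,0.091,-0.3],[45,16,0,0,0,0,-0.3],[45,16,0,0,0,0,-0.3],[45,16,0,0,0,0,-0.3],[45,16,0,0,0,0,-0.3]]])

```text
clock: 17.7
eef_pos: [559.4, 216.0, 182.5]
eef_rot: [-2.261, -2.178, 0.004]
wrist_force: [0.7, 0.5, 0.0]
gripper_width: 32.9
grasp_force: 0.0
```

Run:
```python
from h import *
go(612.5,337,62,-.037)
```

```text
shift [123.   48.9 120.3] turn [-0.003  0.    -0.   ] tcp [559.4 216.  182.5] j6 0.29
```

Call:
apply_moves(motion=[[[41,16,0,0,0,0,-0.3],[41,16,0,0,0,0,-0.3],[41,16,0,0,0,0,-0.3],[0,0,35,0,0,0,-0.3],[0,0,40,0,0,0,-0.3],[0,0,45,0,0,0,-0.3],[0,0,0,0,0,0,-1],[0,0,0,0,0,0,-1],[0,0,0,0,0,0,-1],[0,0,0,0,0,0,-1]]])

```text
clock: 18.7
eef_pos: [613.1, 335.9, 65.7]
eef_rot: [-2.263, -2.179, -0.004]
wrist_force: [0.6, 0.5, 4.4]
gripper_width: 7.8
grasp_force: 30.0
```

Call:
apply_moves(motion=[[[0,0,0,0,0,0,-1]]])

```text
clock: 18.8
eef_pos: [613.1, 335.9, 65.7]
eef_rot: [2.263, 2.179, 0.005]
wrist_force: [0.7, 1.6, 5.1]
gripper_width: 7.9
grasp_force: 30.0
```

Run:
```python
from h import *
go(424,-7,180,-.037)
```

```text
shift [-349.5 -175.8 -115.5] turn [ 0.002 -0.002 -0.   ] tcp [613.1 335.9  65.7] j6 0.44
```

Call:
apply_moves(motion=[[[0,0,-40,0,0,0,-1],[0,0,-40,0,0,0,-1],[0,0,-38,0,0,0,-1],[-44,-22,0,0,0,0,-1],[-44,-22,0,0,0,0,-1],[-44,-22,0,0,0,0,-1],[-44,-22,0,0,0,0,-1],[-44,-22,0,0,0,0,-1],[-44,-22,0,0,0,0,-1],[-44,-22,0,0,0,0,-1]]])

```text
clock: 19.8
eef_pos: [445.0, 31.7, 182.2]
eef_rot: [-2.262, -2.18, 0.001]
wrist_force: [0.7, -0.6, -0.5]
gripper_width: 7.9
grasp_force: 30.0
```

Run:
```python
from h import *
go(424,-8,127,.054)
```

```text
shift [-40.4 -19.5  55.2] turn [-0.001  0.001 -0.091] tcp [445.   31.7 182.2] j6 -0.05
```

Call:
apply_moves(motion=[[[-20,-10,0,0,0,0,-1],[-20,-9,0,0,0,-0.091,-1],[0,0,30,0,0,0,-1],[0,0,25,0,0,0,-1],[0,0,0,0,0,0,-1],[0,0,0,0,0,0,-1]]])

```text
clock: 20.4
eef_pos: [425.7, -6.1, 127.1]
eef_rot: [-2.16, -2.279, 0.003]
wrist_force: [-0.4, -0.1, -0.9]
gripper_width: 7.5
grasp_force: 30.0
```

Run:
```python
from h import *
go(424,-8,80.7,.054)
```

```text
shift [-1.8 -1.7 46.4] turn [-0.002  0.    -0.   ] tcp [425.7  -6.1 127.1] j6 -0.23
```

Call:
apply_moves(motion=[[[-1,-1.5,8,0,0,0,-1],[0,0,8,0,0,0,-1],[0,0,5,0,0,0,-1],[0,0,5,0,0,0,-1],[0,0,5,0,0,0,-1],[0,0,5,0,0,0,-1],[0,0,5,0,0,0,-1],[0,0,4,0,0,0,-1],[0,0,2,0,0,0,-1],[0,0,0,0,0,0,-1]]])

```text
clock: 21.4
eef_pos: [423.9, -7.2, 80.6]
eef_rot: [-2.16, -2.279, 0.004]
wrist_force: [-3.2, -0.6, 13.2]
gripper_width: 7.9
grasp_force: 30.0
```

Call:
apply_moves(motion=[[[0,0,0,0,0,0,-0.3],[0,0,0,0,0,0,-0.3],[0,0,-40,0,0,0,-0.3],[0,0,-45,0,0,0,-0.3],[0,0,-45,0,0,0,-0.3],[-35,0,0,0,0,0,-0.6],[-35,0,0,0,0,0,-1],[-37,10,0,0,0,0,-1],[-30,0,0,0,0,0,-1],[-30,0,0,0,0,0,-1]]])

```text
clock: 22.4
eef_pos: [443.3, -174.8, 208.8]
eef_rot: [-2.16, -2.278, 0.003]
wrist_force: [0.4, -0.6, -0.6]
gripper_width: 0.6
grasp_force: 0.0
```

Run:
```python
from h import *
t=imaging.camera('top')[:,:,::-1];s=imaging.camera('side')[:,:,::-1]
c=lambda im,x,y,w,h,k:cv2.resize(im[y:y+h,x:x+w],None,fx=k,fy=k,interpolation=cv2.INTER_CUBIC)
o=np.zeros((600,800,3),np.uint8);o[:,:400]=c(t,240,165,100,150,4);o[:480,400:]=c(s,225,140,133,160,3)[:, :400] if 0 else c(s,230,170,100,120,4);cv2.imwrite('pics/d2.png',o);cv2.imwrite('pics/d2t.png',t);cv2.imwrite('pics/d2s.png',s)
go(510,-110,172,.054)
```

```text
shift [63.3 69.7 36.2] turn [-0.003  0.001 -0.004] tcp [ 443.7 -176.7  208.6] j6 -0.57
```

View pics/d2.png

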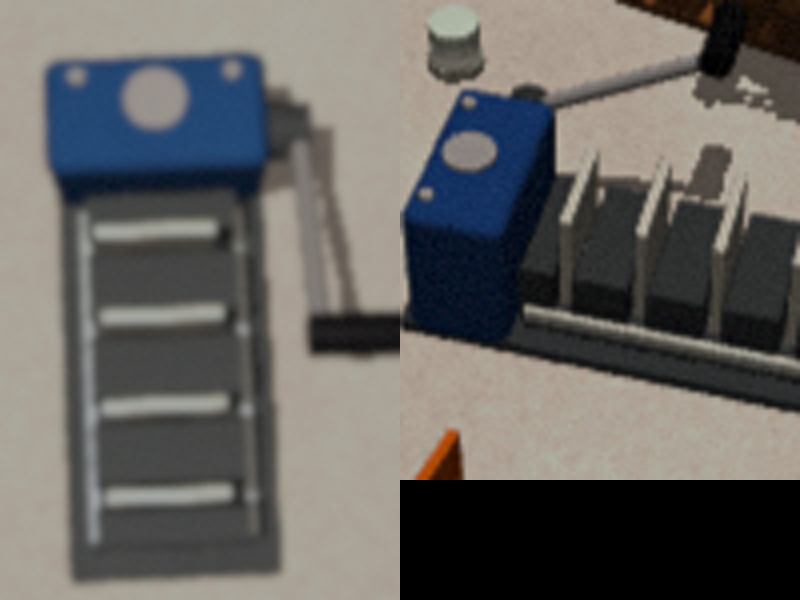

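All four plates stand upright in the press slots and the rack is empty. The lever is next.

Call:
apply_moves(motion=[[[30,35,0,0,0,0,-1],[31,34,0,0,0,0,-1],[0,0,25,0,0,0,-1],[0,0,0,0,0,0,-1],[0,0,0,0,0,0,-1]]])

```text
clock: 23.0
eef_pos: [507.9, -108.0, 183.5]
eef_rot: [-2.157, -2.278, 0.005]
wrist_force: [1.3, 0.2, 0.7]
gripper_width: 0.3
grasp_force: 0.0
```

Run:
```python
from h import *
th=np.radians([30,22,14,6,0,-4,-7.2,-9]);c,s=np.cos(.054),np.sin(.054)
X=135-150*np.cos(th);print(np.diff(X).round(1),np.diff(85+150*np.sin(th)).round(1))
go(510,-112,172,.054)
```

```text
[-9.2 -6.5 -3.6 -0.8  0.4  0.8  0.7] [-18.8 -19.9 -20.6 -15.7 -10.5  -8.3  -4.7]
shift [-4.1  2.  11.5] turn [-0.005 -0.001  0.   ] tcp [ 507.9 -108.   183.5] j6 -0.4
```

Call:
apply_moves(motion=[[[-3,0,10,0,0,0,-1],[0,-4,10,0,0,0,-1],[0,-5,10,0,0,0,-1],[0,-3,10,0,0,0,-1],[0,-3,10,0,0,0,-1],[0,-2,10,0,0,0,-1],[0,-1,10,0,0,0,-1],[0,-1,10,0,0,0,-1],[0,0,10,0,0,0,-1],[0,0,0,0,0,0,-1]]])

```text
clock: 24.0
eef_pos: [485.4, -113.1, 92.3]
eef_rot: [-2.156, -2.275, 0.012]
wrist_force: [-6.3, -1.4, 5.3]
gripper_width: 0.4
grasp_force: 3.4
```

Call:
apply_moves(motion=[[[0,3,5,0,0,0,-1],[0,1,5,0,0,0,-1],[0,0,3,0,0,0,-1],[0,0,0,0,0,0,-1]]])

```text
clock: 24.4
eef_pos: [490.8, -112.4, 80.3]
eef_rot: [-2.158, -2.275, 0.007]
wrist_force: [-3.8, -0.0, 6.3]
gripper_width: 0.3
grasp_force: 3.1
```

Call:
apply_moves(motion=[[[0,0,2,0,0,0,-1],[0,0,2,0,0,0,-1],[0,0,2,0,0,0,-1],[0,0,0,0,0,0,-1]]])

```text
clock: 24.8
eef_pos: [491.1, -112.5, 77.1]
eef_rot: [-2.158, -2.277, 0.006]
wrist_force: [-8.9, 0.5, 23.6]
gripper_width: 0.6
grasp_force: 11.4
```

Call:
apply_moves(motion=[[[0,0,-10,0,0,0,-1],[0,0,-12,0,0,0,-1],[0,1,-12,0,0,0,-1],[0,2,-12,0,0,0,-1],[0,3,-14,0,0,0,-1],[0,4,-16,0,0,0,-1],[0,4,-20,0,0,0,-1],[0,0,-30,0,0,0,-1],[0,0,-30,0,0,0,-0.3],[0,0,0,0,0,0,-0.3]]])

```text
clock: 25.8
eef_pos: [510.3, -112.6, 234.2]
eef_rot: [2.158, 2.276, 0.003]
wrist_force: [0.4, -0.0, -1.2]
gripper_width: 13.2
grasp_force: 0.0
```

Call:
apply_moves(motion=[[[-45,0,0,0,0,0,-0.3],[-45,-20,0,0,0,0,-0.3],[-45,-30,0,0,0,0,-0.3],[0,-30,0,0,0,0,-0.3],[0,-30,0,0,0,0,-0.3],[0,-30,0,0,0,0,-0.3],[0,0,0,0,0,0,-0.3]]])

```text
clock: 26.5
eef_pos: [373.8, -249.7, 229.8]
eef_rot: [-2.161, -2.273, 0.004]
wrist_force: [0.4, 0.8, 0.3]
gripper_width: 33.0
grasp_force: 0.0
```

Run:
```python
from h import *
t=imaging.camera('top')[:,:,::-1];s=imaging.camera('side')[:,:,::-1]
t0=cv2.imread('pics/top0.png');s0=cv2.imread('pics/side0.png')
c=lambda im,x,y,w,h,k:cv2.resize(im[y:y+h,x:x+w],None,fx=k,fy=k,interpolation=cv2.INTER_CUBIC)
o=np.zeros((600,800,3),np.uint8);o[:480,:400]=c(t,370,180,100,120,4);o[:440,400:]=c(s,270,140,100,110,4);o[480:600,:160]=c(t,300,220,80,60,2);cv2.imwrite('pics/d3.png',o);cv2.imwrite('pics/d3t.png',t);cv2.imwrite('pics/d3s.png',s)
print(status.get_state()['eef_pos'])
print('handle diff',np.abs(t[225:265,315:345].astype(int)-t0[225:265,315:345]).mean(),np.abs(s[165:195,295:320].astype(int)-s0[165:195,295:320]).mean())
```

```text
[ 377.20268076 -250.4343218   230.4626758 ]
handle diff 5.088333333333333 3.6924444444444444
```

View pics/d3.png

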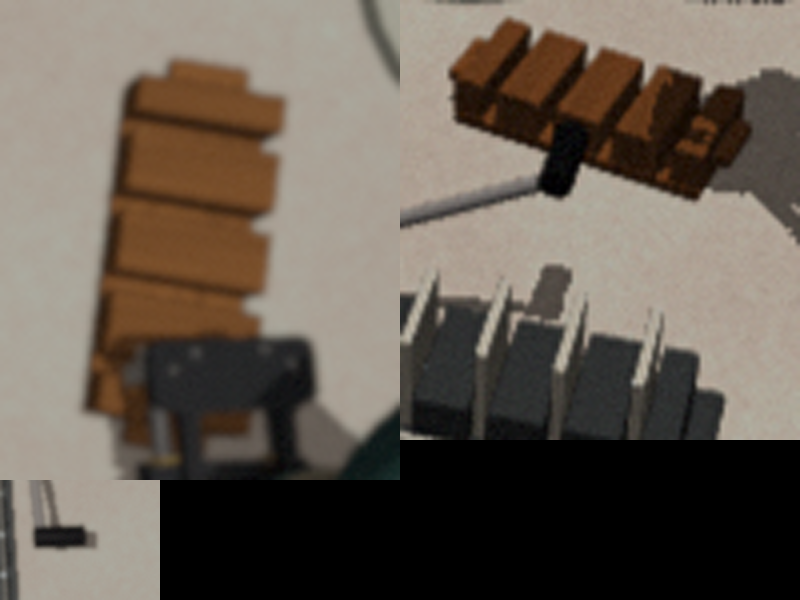

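The lever is back at its rest place (handle shadow and position as at the start), the plates are still home, and the tray looks unmoved. Next I measure the tray pose.

Run:
```python
from m2 import *
for u,v in(((200,172),(247,138)),((190,248),(360,170)),((180,330),(480,207))):
    a,c=sc(u,4,370,180),sc(v,8,275,140); p,e=tri(a,c); print(p.round(1),round(e,1),T.plane(a,47)[:2].round(1),S.plane(c,47)[:2].round(1))
# tray brown mask in the top view: top-face edges
t=cv2.imread('pics/top0.png'); hsv=cv2.cvtColor(t,cv2.COLOR_BGR2HSV)
for n in('top0','d2t','d3t'):
    t=cv2.imread(f'pics/{n}.png'); hsv=cv2.cvtColor(t,cv2.COLOR_BGR2HSV)
    m=cv2.inRange(hsv,(3,110,20),(18,255,255)); m[:180]=0;m[:,:380]=0;m[305:]=0;m[:,455:]=0
    # side lines: left/right brown extents per row
    ys=np.arange(203,270); r=np.array([np.nonzero(m[y])[0].max() for y in ys]); l=np.array([np.nonzero(m[y])[0].min() for y in ys])
    M=cv2.moments(m[:268]); print(n,M['m00']/255,M['m10']/M['m00'],M['m01']/M['m00'])
    for q,z in((r,47),(l,0)):
        k=np.polyfit(ys,q,1); 
        for _ in range(3): g=abs(q-np.polyval(k,ys))<1.5; k=np.polyfit(ys[g],q[g],1)
        a,b=[T.plane((np.polyval(k,y),y),z) for y in(203,269)]; d=a-b; print(k.round(3),g.sum(),a.round(1),b.round(1),'yaw',np.round(d[1]/d[0],3))
for a,b in(((128,120),(278,140)),((125,125),(276,150)),((113,202),(265,230)),((105,280),(260,312)),((96,356),(235,387))):
    p,q=T.plane(sc(a,4,370,180),47),T.plane(sc(b,4,370,180),47); d=p-q; print('edge yaw',np.round(-d[0]/d[1],3))
```

```text
[ 583.7 -337.6   47.9] 2.8 [ 585.3 -337.7] [ 582.6 -338.8]
[ 536.2 -328.7   50.4] 4.4 [ 538.8 -329.5] [ 534.9 -333. ]
[ 486.6 -320.5   50.6] 5.1 [ 489.4 -321.2] [ 484.8 -325.2]
top0 2624.0 416.53125 233.29001524390245
[-1.11000e-01  4.62492e+02] 46 [ 634.6 -389.7   47. ] [ 473.5 -363.1   47. ] yaw -0.165
[-1.30000e-01  4.28442e+02] 67 [ 643.8 -310.     0. ] [ 475.2 -281.8    0. ] yaw -0.167Traceback (most recent call last):
  File "<stdin>", line 10, in <module>
    return umr_maximum(a, axis, None, out, keepdims, initial, where)
ValueError: zero-size array to reduction operation maximum which has no identity
```

```bash
cat > tray.py <<'E'
from h import *
def check(n):
    t=imaging.camera('top')[:,:,::-1]; cv2.imwrite(f'pics/{n}.png',t); t0=cv2.imread('pics/top0.png')
    a,b=t[190:298,390:445],t0[190:298,390:445]
    f=lambda x:cv2.inRange(cv2.cvtColor(x,cv2.COLOR_BGR2HSV),(3,110,20),(18,255,255))
    sh,r=cv2.phaseCorrelate(b.astype(np.float32).mean(2),a.astype(np.float32).mean(2))
    print('tray shift px',np.round(sh,2),round(r,2),'diff',np.abs(a.astype(int)-b).mean().round(1),'mask',(f(a)>0).sum(),(f(b)>0).sum())
E
python3 - <<'E'
from h import *
go(524,-1,205,.054)
E
```

```text
shift [241.4 159.6  25.3] turn [-0.003 -0.001 -0.002] tcp [ 377.2 -250.4  230.5] j6 -0.79
```

Call:
apply_moves(motion=[[[40,27,0,0,0,0,-0.3],[40,27,0,0,0,0,-0.3],[40,27,0,0,0,0,-0.3],[40,27,0,0,0,0,-0.3],[40,26,0,0,0,0,-0.3],[41,25,0,0,0,0,-0.3],[0,0,40,0,0,0,-0.3],[0,0,40,0,0,0,-0.3],[0,0,0,0,0,0,-0.3]]])

```text
clock: 27.5
eef_pos: [519.6, 0.7, 145.3]
eef_rot: [-2.15, -2.274, 0.014]
wrist_force: [-0.3, 0.1, 0.3]
gripper_width: 33.0
grasp_force: 0.0
```

Run:
```python
from tray import *
go(524,-1,78,.054); check('e1')
```

```text
shift [-2.1  5.3 67.2] turn [-0.015 -0.003  0.002] tcp [519.6   0.7 145.3] j6 -0.19
tray shift px [0.01 0.02] 0.92 diff 3.8 mask 3433 3429
```

Call:
apply_moves(motion=[[[-2,3,0,-0.012,-0.002,0,-0.3],[0,1,30,0,0,0,-0.3],[0,0,37,0,0,0,-0.3],[0,0,0,0,0,0,-0.3],[0,0,0,0,0,0,-1],[0,0,0,0,0,0,-1],[0,0,0,0,0,0,-1],[0,0,0,0,0,0,-1],[0,0,0,0,0,0,-1]]])

```text
clock: 28.45
eef_pos: [526.0, -3.7, 85.5]
eef_rot: [2.156, 2.276, 0.004]
wrist_force: [-5.4, -1.7, 8.2]
gripper_width: 7.9
grasp_force: 30.0
```

Run:
```python
from h import *
go(560.7,-335,240,.054); go(560.7,-335,240,-.168)
```

```text
shift [-333.1   17.6 -153.5] turn [0.006 0.003 0.   ] tcp [526.   -3.7  85.5] j6 -0.19
shift [-333.1   17.6 -153.5] turn [0.006 0.002 0.222] tcp [526.   -3.7  85.5] j6 -0.19
```

Call:
apply_moves(motion=[[[0,0,-30,0,0,0,-1],[0,0,-42,0,0,0,-1],[0,0,-42,0,0,0,-1],[0,0,-42,0,0,0,-1],[0,0,0,0,0,0,-1],[-40,2,0,0,0,0,-1],[-45,2,0,0,0,0,-1],[-45,2,0,0,0,0,-1],[-45,2,0,0,0,0,-1],[-45,2,0,0,0,0,-1]]])

```text
clock: 29.45
eef_pos: [547.8, -223.7, 239.9]
eef_rot: [2.156, 2.275, 0.008]
wrist_force: [0.3, -0.0, -0.7]
gripper_width: 8.1
grasp_force: 30.0
```

Run:
```python
from tray import *
go(560.7,-335,125,.054);check('e2')
```

```text
shift [-111.7    5.9  115.1] turn [ 0.009  0.001 -0.   ] tcp [ 547.8 -223.7  239.9] j6 -0.56
tray shift px [-5.42 17.34] 0.09 diff 40.8 mask 883 3429
```

Call:
apply_moves(motion=[[[-38,2,0,0.006,0,0,-1],[-38,2,0,0,0,0,-1],[-36,2,0,0,0,0.11,-1],[0,0,0,0,0,0.11,-1],[0,0,40,0,0,0,-1],[0,0,40,0,0,0,-1],[0,0,20,0,0,0,-1],[0,0,0,0,0,0,-1],[0,0,0,0,0,0,-1]]])

```text
clock: 30.4
eef_pos: [560.7, -333.7, 140.7]
eef_rot: [2.396, 2.028, 0.002]
wrist_force: [-0.4, -1.0, -0.1]
gripper_width: 8.1
grasp_force: 30.0
```

Run:
```python
from h import *
go(560.7,-335,67.5,-.168)
s=imaging.camera('side')[:,:,::-1]
cv2.imwrite('pics/e3.png',cv2.resize(s[110:200,260:370],None,fx=6,fy=6,interpolation=cv2.INTER_CUBIC))
```

```text
shift [-1.2 -0.  73.2] turn [0.003 0.001 0.002] tcp [ 560.7 -333.7  140.7] j6 -0.48
```

View pics/e3.png

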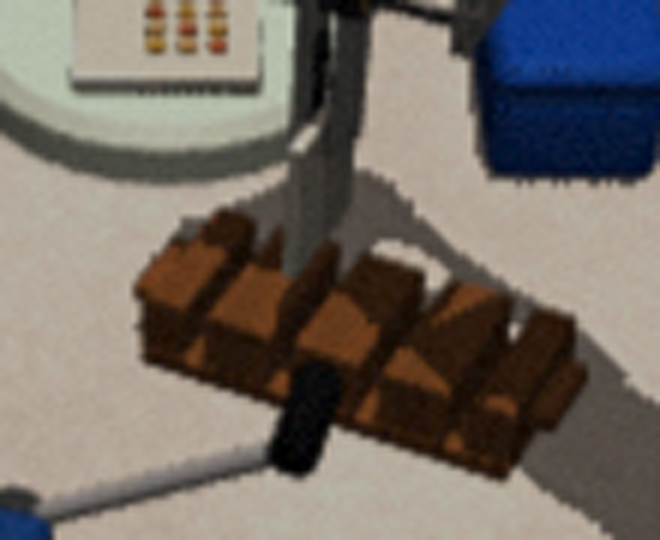

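The plate hangs over the tray's second slot (lower corner near (297,275) in the crop), in line with the gap. I'm lowering it.

Call:
apply_moves(motion=[[[0,0,15,0,0,0,-1],[0,0,15,0,0,0,-1],[0,0,5,0,0,0,-1],[0,0,5,0,0,0,-1],[0,0,5,0,0,0,-1],[0,0,5,0,0,0,-1],[0,0,0,0,0,0,-1]]])

```text
clock: 31.15
eef_pos: [560.5, -333.8, 90.3]
eef_rot: [2.396, 2.028, 0.002]
wrist_force: [1.3, -0.0, -1.4]
gripper_width: 7.5
grasp_force: 30.0
```

Call:
apply_moves(motion=[[[0,0,5,0,0,0,-1],[0,0,5,0,0,0,-1],[0,0,5,0,0,0,-1],[0,0,4,0,0,0,-1],[0,0,3,0,0,0,-1],[0,0,2,0,0,0,-1],[0,0,0,0,0,0,-1]]])

```text
clock: 31.85
eef_pos: [560.8, -333.9, 67.5]
eef_rot: [2.396, 2.027, 0.002]
wrist_force: [-0.8, 1.7, 3.8]
gripper_width: 7.7
grasp_force: 30.0
```

Call:
apply_moves(motion=[[[0,0,0,0,0,0,-0.3],[0,0,0,0,0,0,-0.3],[0,0,-40,0,0,0,-0.3],[0,0,-45,0,0,0,-0.3],[0,0,-45,0,0,0,-0.3],[0,0,-10,0,0,-0.111,-0.3],[40,0,0,0,0,-0.111,-0.3],[45,4,0,0,0,0,-0.3],[45,4,0,0,0,0,-0.3],[45,4,0,0,0,0,-0.3]]])

```text
clock: 32.85
eef_pos: [567.0, -157.0, 206.3]
eef_rot: [2.157, 2.279, 0.002]
wrist_force: [0.4, -0.0, -0.1]
gripper_width: 33.0
grasp_force: 0.0
```

Run:
```python
from h import *
go(573.8,0,135,.054)
```

```text
shift [156.5  15.1  71.1] turn [0.004 0.002 0.001] tcp [ 567.  -157.   206.3] j6 -0.44
```

Call:
apply_moves(motion=[[[40,4,0,0,0,0,-0.3],[40,4,0,0,0,0,-0.3],[40,4,0,0,0,0,-0.3],[36,3,0,0,0,0,-0.3],[0,0,35,0,0,0,-0.3],[0,0,36,0,0,0,-0.3],[0,0,0,0,0,0,-0.3],[0,0,0,0,0,0,-0.3]]])

```text
clock: 33.65
eef_pos: [573.6, -2.0, 135.2]
eef_rot: [2.157, 2.28, 0.001]
wrist_force: [0.5, -0.2, -0.1]
gripper_width: 33.1
grasp_force: 0.0
```

Run:
```python
from tray import *
go(573.8,0,78,.054);check('e4')
```

```text
shift [ 2.1  0.2 57.2] turn [0.002 0.002 0.002] tcp [573.6  -2.  135.2] j6 -0.18
tray shift px [-0.    0.18] 0.67 diff 9.0 mask 3159 3429
```

Call:
apply_moves(motion=[[[1,0,28,0,0,0,-0.3],[0,0,29,0,0,0,-0.3],[0,0,0,0,0,0,-0.3],[0,0,0,0,0,0,-1],[0,0,0,0,0,0,-1],[0,0,0,0,0,0,-1],[0,0,0,0,0,0,-1],[0,0,0,0,0,0,-1]]])

```text
clock: 34.5
eef_pos: [574.9, -1.2, 79.7]
eef_rot: [2.154, 2.278, 0.004]
wrist_force: [0.4, -0.6, 6.0]
gripper_width: 7.8
grasp_force: 30.0
```

Run:
```python
from h import *
go(610,-342,240,.054)
```

```text
shift [-342.7   17.  -159.3] turn [0.006 0.003 0.002] tcp [574.9  -1.2  79.7] j6 -0.18
```

Call:
apply_moves(motion=[[[0,0,-30,0,0,0,-1],[0,0,-43,0,0,0,-1],[0,0,-43,0,0,0,-1],[0,0,-43,0,0,0,-1],[0,0,0,0,0,0,-1],[-40,2,0,0,0,0,-1],[-45,2,0,0,0,0,-1],[-45,2,0,0,0,0,-1],[-45,2,0,0,0,0,-1],[-45,2,0,0,0,0,-1]]])

```text
clock: 35.5
eef_pos: [594.9, -221.2, 236.5]
eef_rot: [2.157, 2.281, 0.001]
wrist_force: [0.7, 0.1, -0.0]
gripper_width: 7.9
grasp_force: 30.0
```

Run:
```python
from h import *
go(610,-345,120,.054)
```

```text
shift [-124.3    8.   116.6] turn [0.002 0.001 0.002] tcp [ 594.9 -221.2  236.5] j6 -0.52
```

Call:
apply_moves(motion=[[[-42,2,0,0.003,0,0,-1],[-42,3,0,0,0,0,-1],[-40,3,0,0,0,0.11,-1],[0,0,0,0,0,0.112,-1],[0,0,40,0,0,0,-1],[0,0,40,0,0,0,-1],[0,0,32,0,0,0,-1],[0,0,0,0,0,0,-1],[0,0,0,0,0,0,-1]]])

```text
clock: 36.4
eef_pos: [610.1, -343.2, 125.3]
eef_rot: [-2.398, -2.029, 0.002]
wrist_force: [-0.2, 0.5, -0.4]
gripper_width: 7.8
grasp_force: 30.0
```

Run:
```python
from h import *
go(610,-345,61.7,-.168)
```

```text
shift [-1.7  0.3 63.6] turn [-0.001  0.001  0.002] tcp [ 610.1 -343.2  125.3] j6 -0.44
```

Call:
apply_moves(motion=[[[-1,0,15,0,0,0,-1],[0,0,10,0,0,0,-1],[0,0,6,0,0,0,-1],[0,0,6,0,0,0,-1],[0,0,6,0,0,0,-1],[0,0,0,0,0,0,-1]]])

```text
clock: 37.0
eef_pos: [609.8, -344.2, 82.1]
eef_rot: [2.398, 2.029, -0.002]
wrist_force: [-0.9, 0.3, -1.3]
gripper_width: 7.9
grasp_force: 30.0
```

Call:
apply_moves(motion=[[[0,0,5,0,0,0,-1],[0,0,5,0,0,0,-1],[0,0,5,0,0,0,-1],[0,0,4,0,0,0,-1],[0,0,2,0,0,0,-1],[0,0,1,0,0,0,-1],[0,0,0,0,0,0,-1]]])

```text
clock: 37.7
eef_pos: [610.0, -344.4, 61.8]
eef_rot: [2.397, 2.028, -0.002]
wrist_force: [-1.5, 2.3, 5.7]
gripper_width: 7.6
grasp_force: 30.0
```

Call:
apply_moves(motion=[[[0,0,0,0,0,0,-0.3],[0,0,0,0,0,0,-0.3],[0,0,-40,0,0,0,-0.3],[0,0,-48,0,0,0,-0.3],[0,0,-48,0,0,0,-0.3],[0,0,-10,0,0,-0.111,-0.3],[40,-10,0,0,0,-0.111,-0.3],[45,-16,0,0,0,0,-0.3],[45,-16,0,0,0,0,-0.3],[45,-16,0,0,0,0,-0.3]]])

```text
clock: 38.7
eef_pos: [546.2, -170.2, 206.1]
eef_rot: [2.158, 2.281, -0.002]
wrist_force: [0.0, -1.0, -0.7]
gripper_width: 32.9
grasp_force: 0.0
```

Run:
```python
from h import *
go(474,-5,135,.054)
```

```text
shift [169.1 -63.   70.8] turn [0.    0.002 0.001] tcp [ 546.2 -170.2  206.1] j6 -0.48
```

Call:
apply_moves(motion=[[[42,-16,0,0,0,0,-0.3],[42,-16,0,0,0,0,-0.3],[42,-16,0,0,0,0,-0.3],[42,-15,0,0,0,0,-0.3],[0,0,35,0,0,0,-0.3],[0,0,36,0,0,0,-0.3],[0,0,0,0,0,0,-0.3],[0,0,0,0,0,0,-0.3]]])

```text
clock: 39.5
eef_pos: [474.8, -7.6, 135.3]
eef_rot: [2.158, 2.282, -0.003]
wrist_force: [0.3, -0.4, 0.2]
gripper_width: 33.2
grasp_force: 0.0
```

Run:
```python
from tray import *
go(474,-4,79,.054);check('e5')
```

```text
shift [ 3.8 -0.6 56.3] turn [-0.001  0.002  0.002] tcp [474.8  -7.6 135.3] j6 -0.22
tray shift px [-0.03  0.33] 0.71 diff 6.6 mask 2870 3429
```

Call:
apply_moves(motion=[[[3,-0.5,28,0,0,0,-0.3],[0,0,28,0,0,0,-0.3],[0,0,0,0,0,0,-0.3],[0,0,0,0,0,0,-1],[0,0,0,0,0,0,-1],[0,0,0,0,0,0,-1],[0,0,0,0,0,0,-1],[0,0,0,0,0,0,-1]]])

```text
clock: 40.35
eef_pos: [475.1, -4.9, 80.4]
eef_rot: [2.156, 2.28, 0.0]
wrist_force: [-0.8, -1.1, 6.3]
gripper_width: 7.6
grasp_force: 30.0
```

Run:
```python
from h import *
go(511.4,-327,240,.054)
```

```text
shift [-324.    18.7 -158.7] turn [0.003 0.003 0.002] tcp [475.1  -4.9  80.4] j6 -0.21
```

Call:
apply_moves(motion=[[[0,0,-30,0,0,0,-1],[0,0,-43,0,0,0,-1],[0,0,-43,0,0,0,-1],[0,0,-43,0,0,0,-1],[0,0,0,0,0,0,-1],[-40,2,0,0,0,0,-1],[-45,2,0,0,0,0,-1],[-45,2,0,0,0,0,-1],[-45,2,0,0,0,0,-1],[-45,2,0,0,0,0,-1]]])

```text
clock: 41.35
eef_pos: [495.5, -224.8, 237.3]
eef_rot: [-2.158, -2.282, 0.002]
wrist_force: [1.2, -0.6, -0.5]
gripper_width: 7.5
grasp_force: 30.0
```

Run:
```python
from h import *
go(511.4,-327,125,.054)
```

```text
shift [-102.9   10.3  112.3] turn [-0.002  0.001  0.002] tcp [ 495.5 -224.8  237.3] j6 -0.61
```

Call:
apply_moves(motion=[[[-36,3,0,0,0,0,-1],[-35,3,0,0,0,0,-1],[-31,4,0,0,0,0.11,-1],[0,0,0,0,0,0.112,-1],[0,0,40,0,0,0,-1],[0,0,40,0,0,0,-1],[0,0,30,0,0,0,-1],[0,0,0,0,0,0,-1],[0,0,0,0,0,0,-1]]])

```text
clock: 42.25
eef_pos: [511.6, -324.7, 128.2]
eef_rot: [-2.398, -2.029, 0.002]
wrist_force: [-0.1, 0.1, -0.5]
gripper_width: 7.9
grasp_force: 30.0
```

Run:
```python
from h import *
go(511.4,-327,62.4,-.168)
```

```text
shift [-2.2  0.2 65.8] turn [-0.001  0.001  0.002] tcp [ 511.6 -324.7  128.2] j6 -0.51
```

Call:
apply_moves(motion=[[[-2,0,15,0,0,0,-1],[0,0,12,0,0,0,-1],[0,0,6,0,0,0,-1],[0,0,6,0,0,0,-1],[0,0,6,0,0,0,-1],[0,0,0,0,0,0,-1]]])

```text
clock: 42.85
eef_pos: [511.3, -326.7, 83.2]
eef_rot: [2.398, 2.029, -0.002]
wrist_force: [0.0, -0.7, -1.5]
gripper_width: 8.1
grasp_force: 30.0
```

Call:
apply_moves(motion=[[[0,0,5,0,0,0,-1],[0,0,5,0,0,0,-1],[0,0,5,0,0,0,-1],[0,0,4,0,0,0,-1],[0,0,2,0,0,0,-1],[0,0,2,0,0,0,-1],[0,0,0,0,0,0,-1]]])

```text
clock: 43.55
eef_pos: [511.4, -326.8, 62.5]
eef_rot: [2.397, 2.029, -0.002]
wrist_force: [-1.7, 3.2, 9.2]
gripper_width: 8.2
grasp_force: 30.0
```

Call:
apply_moves(motion=[[[0,0,0,0,0,0,-0.3],[0,0,0,0,0,0,-0.3],[0,0,-40,0,0,0,-0.3],[0,0,-48,0,0,0,-0.3],[0,0,-48,0,0,0,-0.3],[0,0,-10,0,0,-0.111,-0.3],[40,-6,0,0,0,-0.111,-0.3],[45,-10,0,0,0,0,-0.3],[45,-10,0,0,0,0,-0.3],[45,-10,0,0,0,0,-0.3]]])

```text
clock: 44.55
eef_pos: [469.7, -152.0, 206.1]
eef_rot: [2.159, 2.281, -0.002]
wrist_force: [0.1, 0.8, 0.6]
gripper_width: 32.9
grasp_force: 0.0
```

Run:
```python
from h import *
go(424,-7,135,.054)
```

```text
shift [147.4 -37.7  70.9] turn [0.    0.002 0.001] tcp [ 469.7 -152.   206.1] j6 -0.51
```

Call:
apply_moves(motion=[[[37,-9,0,0,0,0,-0.3],[37,-9,0,0,0,0,-0.3],[37,-10,0,0,0,0,-0.3],[37,-10,0,0,0,0,-0.3],[0,0,35,0,0,0,-0.3],[0,0,36,0,0,0,-0.3],[0,0,0,0,0,0,-0.3],[0,0,0,0,0,0,-0.3]]])

```text
clock: 45.35
eef_pos: [424.2, -7.9, 135.4]
eef_rot: [2.158, 2.282, -0.003]
wrist_force: [0.6, -0.5, 0.6]
gripper_width: 32.8
grasp_force: 0.0
```

Run:
```python
from tray import *
go(424,-7,79,.054);check('e6')
```

```text
shift [ 1.1 -0.1 56.4] turn [-0.001  0.002  0.002] tcp [424.2  -7.9 135.4] j6 -0.24
tray shift px [0.13 0.18] 0.67 diff 9.3 mask 2634 3429
```

Call:
apply_moves(motion=[[[1,0,28,0,0,0,-0.3],[0,0,28,0,0,0,-0.3],[0,0,0,0,0,0,-0.3],[0,0,0,0,0,0,-1],[0,0,0,0,0,0,-1],[0,0,0,0,0,0,-1],[0,0,0,0,0,0,-1],[0,0,0,0,0,0,-1]]])

```text
clock: 46.2
eef_pos: [425.3, -7.2, 80.4]
eef_rot: [2.156, 2.28, 0.0]
wrist_force: [-0.1, -0.6, 5.8]
gripper_width: 8.0
grasp_force: 30.0
```

Run:
```python
from h import *
go(462,-319,240,.054)
```

```text
shift [-313.7   19.7 -158.7] turn [0.003 0.003 0.002] tcp [425.3  -7.2  80.4] j6 -0.23
```

Call:
apply_moves(motion=[[[0,0,-30,0,0,0,-1],[0,0,-43,0,0,0,-1],[0,0,-43,0,0,0,-1],[0,0,-43,0,0,0,-1],[0,0,0,0,0,0,-1],[-40,2,0,0,0,0,-1],[-45,2,0,0,0,0,-1],[-45,2,0,0,0,0,-1],[-45,2,0,0,0,0,-1],[-45,2,0,0,0,0,-1]]])

```text
clock: 47.2
eef_pos: [445.6, -227.1, 237.5]
eef_rot: [-2.159, -2.282, 0.002]
wrist_force: [1.3, 0.9, -0.1]
gripper_width: 7.4
grasp_force: 30.0
```

Run:
```python
from h import *
go(462,-319,125,.054)
```

```text
shift [-92.6  11.4 112.5] turn [-0.001  0.001  0.002] tcp [ 445.6 -227.1  237.5] j6 -0.66
```

Call:
apply_moves(motion=[[[-32,4,0,0,0,0,-1],[-31,4,0,0,0,0,-1],[-29,3,0,0,0,0.11,-1],[0,0,0,0,0,0.112,-1],[0,0,40,0,0,0,-1],[0,0,40,0,0,0,-1],[0,0,30,0,0,0,-1],[0,0,0,0,0,0,-1],[0,0,0,0,0,0,-1]]])

```text
clock: 48.1
eef_pos: [462.2, -317.0, 128.3]
eef_rot: [-2.398, -2.029, 0.002]
wrist_force: [-0.0, -0.8, -0.7]
gripper_width: 8.1
grasp_force: 30.0
```

Run:
```python
from h import *
go(462.2,-319,62.4,-.168)
```

```text
shift [-1.9  0.4 65.9] turn [-0.001  0.001  0.002] tcp [ 462.2 -317.   128.3] j6 -0.56
```

Call:
apply_moves(motion=[[[-2,0,15,0,0,0,-1],[0,0,12,0,0,0,-1],[0,0,6,0,0,0,-1],[0,0,6,0,0,0,-1],[0,0,6,0,0,0,-1],[0,0,0,0,0,0,-1]]])

```text
clock: 48.7
eef_pos: [461.8, -319.0, 83.2]
eef_rot: [2.398, 2.029, -0.002]
wrist_force: [0.1, 0.2, -0.4]
gripper_width: 8.2
grasp_force: 30.0
```

Call:
apply_moves(motion=[[[0,0,5,0,0,0,-1],[0,0,5,0,0,0,-1],[0,0,5,0,0,0,-1],[0,0,4,0,0,0,-1],[0,0,2,0,0,0,-1],[0,0,2,0,0,0,-1],[0,0,0,0,0,0,-1]]])

```text
clock: 49.4
eef_pos: [461.9, -319.1, 62.4]
eef_rot: [2.397, 2.029, -0.002]
wrist_force: [-2.7, 2.1, 10.6]
gripper_width: 7.5
grasp_force: 30.0
```

Home. Now I release, retreat and look.

Call:
apply_moves(motion=[[[0,0,0,0,0,0,-0.3],[0,0,0,0,0,0,-0.3],[0,0,-40,0,0,0,-0.3],[0,0,-48,0,0,0,-0.3],[0,0,-48,0,0,0,-0.3],[0,-40,0,0,0,0,-0.3],[40,-40,0,0,0,0,-0.3],[40,-40,0,0,0,0,-0.3],[40,0,0,0,0,0,-0.3],[20,0,0,0,0,0,-0.3]]])

```text
clock: 50.4
eef_pos: [373.2, -169.2, 196.5]
eef_rot: [2.398, 2.028, -0.0]
wrist_force: [0.7, -0.3, -0.0]
gripper_width: 33.0
grasp_force: 0.0
```

Run:
```python
from h import *
t=imaging.camera('top')[:,:,::-1];s=imaging.camera('side')[:,:,::-1]
c=lambda im,x,y,w,h,k:cv2.resize(im[y:y+h,x:x+w],None,fx=k,fy=k,interpolation=cv2.INTER_CUBIC)
o=np.zeros((600,800,3),np.uint8);o[:,:400]=c(t,350,140,100,150,4);o[:300,400:]=c(s,270,120,100,75,4);o[300:600,400:]=c(s,180,140,200,150,2);cv2.imwrite('pics/f1.png',o)
```

```text
(no output)
```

View pics/f1.png

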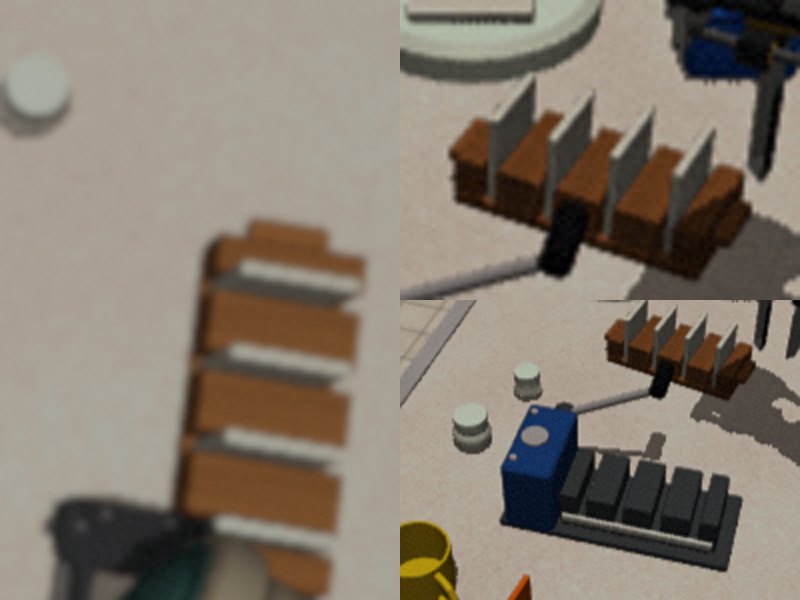

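All four plates stand upright and home in the tray slots. The press is empty with its lever up, and the jars and mug are in place.

```bash
python3 -c "
from plant import hand_in
print(hand_in())"
```

```text
the job is handed in; nothing more can be done
None
```

All four white plates went through the press, the lever was pushed to its stop and came back up, the plates now stand upright and home in the tray, and the job is handed in.

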